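# Find the slicer's slice gap with a comb of gauge leaves

### The job

Before the persimmons are sliced, find out how wide the slicer's gap is set: take the comb gauge by its black handle and try its leaves one after another down in the gap, from the thinnest (yellow) up, each pushed in until the bar is just above the mouth, until one binds, that is, drags clearly between the spring jaw and the fence. Leave the comb standing in the gap on the first leaf that binds, and let go. Push gently, never force a leaf, and leave the fruit, the mug and the peeler alone.

Things in the scene. Friction and masses are not known exactly. Their poses are not given: they have to be found in the camera images.
- gauge_handle (a point): Centre of the comb gauge's black handle: 16 (gauge x) by 24 (gauge y) mm, 46 tall, z up, 77 mm above the leaf tips. Under it an aluminium bar, 18 mm (x) by 136 mm (y), 10 thick, underside 44 mm above the tips. Four leaves hang from it in a row along y, 26 mm apart, 14 mm wide (y), 44 mm long, tip edges rounded, thickness along gauge x, centred on the bar; the bar's top bears their colours.
- gauge: The loose comb gauge, about 0.06 kg, same axes as its handle; origin midway along the comb at the height of the leaf tips. From +y to -y its leaves are yellow 4, green 8, blue 12, red 16 mm thick. At the start its bar's ends lie on the rest's two posts. Tried leaf by leaf, it counts as fully in with the tip 35 to 43 mm below the gap's mouth (bar 9 to 1 mm above it).
- leaf1_tip (a point): Centre of the lower end of the yellow leaf, 4 mm thick, the thinnest; gauge y = +39 mm from the handle.
- leaf2_tip (a point): Centre of the lower end of the green leaf, 8 mm thick; gauge y = +13 mm from the handle.
- leaf3_tip (a point): Centre of the lower end of the blue leaf, 12 mm thick; gauge y = -13 mm from the handle.
- leaf4_tip (a point): Centre of the lower end of the red leaf, 16 mm thick; gauge y = -39 mm from the handle.
- mouth (a point): Mouth of the slicer's gap, 112 mm above the table: a point in the plane of the rigid fence's face, at mid-width. z up; the gap lies on its -x side and runs along its y: 20 mm long, open at both ends and on top. The faces are upright up to 14 mm below the mouth, then flare out 5.6 mm each as a lead-in. How wide the gap is (fence to jaw along x, 4.5 to 15.5 mm) is unknown.
- fence: Steel fence plate, 20 mm wide, 10 thick, the rigid +x side of the gap; origin on the table under mouth. Facing it is a dark spring jaw on a grey carriage, place unknown, that gives up to 5.3 mm to -x: a leaf up to 4.5 mm thicker than the gap goes in and is pinched with 5 to 8 N (drags 3 to 7 N up or down, up to 14 N while spreading the jaw at the lead-in) and stays put when let go.
- slicer: White slicer, fixed; origin on the table under mouth, same axes. Base 190 mm (x -70 to 120) by 130 mm, 55 high; housing 102 mm high at x 48 to 118, y -55 to 55 mm. Leaves thinner than the gap go in freely along the fence; held off it, one may still lean on the jaw alone (side push, little drag). Those over 5 mm thicker do not go in. Yellow is always free; one of the others binds.
- rest: Wooden rest of the gauge, fixed, 54 (x) by 144 (y) mm; two posts at y -62 and +62 mm, 58 mm tall, with lips to 63 mm before and behind the bar; origin at the centre of its underside.
- persimmon_a: Persimmon, 74 mm wide, 60 mm tall, origin at its underside.
- persimmon_b: Persimmon, 81 mm wide, 66 mm tall, origin at its underside.
- mug: Blue mug, 76 mm wide, 85 mm tall, origin at its underside.
- peeler: Hand peeler with black handle lying on the table, 115 mm long, origin near its middle at the underside.
There are look-alikes about, which are no part of the job. What is meant by the gauge is not orange, and is the smaller of those in its own colour.

How it is judged:
On the way, in this order (a step that is already met when the one before it is completed fails the run):
1. the yellow leaf is tried: fully down in the gap (z of leaf1_tip in the frame of mouth below -0.03 m and y of leaf1_tip in the frame of mouth between -0.01 and 0.01 m and x of leaf1_tip in the frame of mouth between -0.018 and 0.004 m), for 0.1 s.
2. the green leaf is tried: fully down in the gap (z of leaf2_tip in the frame of mouth below -0.03 m and y of leaf2_tip in the frame of mouth between -0.01 and 0.01 m and x of leaf2_tip in the frame of mouth between -0.018 and 0.004 m), for 0.1 s.
3. either the green leaf binds and is let go, or the blue leaf is tried: fully down in the gap (((z of leaf3_tip in the frame of mouth below -0.03 m and y of leaf3_tip in the frame of mouth between -0.01 and 0.01 m and x of leaf3_tip in the frame of mouth between -0.018 and 0.004 m) or (z of leaf2_tip in the frame of mouth below -0.03 m and y of leaf2_tip in the frame of mouth between -0.01 and 0.01 m and x of leaf2_tip in the frame of mouth between -0.018 and 0.004 m and contact force between gauge and fence above 2 N and contact force between gauge and the fingers below 0.05 N))), for 0.1 s.
At the end, for the whole second after the job is handed in: The comb stands at rest in the gap, upright within 0.15 rad, on a leaf that is at least 30 mm below the mouth, within 10 mm of the middle of the 20 mm long gap, and pinched against the fence with 2 to 8.4 N (the jaw's spring pushes harder on a leaf that is too thick); the gripper has let go (((z of leaf2_tip in the frame of mouth below -0.03 m and y of leaf2_tip in the frame of mouth between -0.01 and 0.01 m and x of leaf2_tip in the frame of mouth between -0.018 and 0.004 m and contact force between gauge and fence between 2 and 8.4 N) or (z of leaf3_tip in the frame of mouth below -0.03 m and y of leaf3_tip in the frame of mouth between -0.01 and 0.01 m and x of leaf3_tip in the frame of mouth between -0.018 and 0.004 m and contact force between gauge and fence between 2 and 8.4 N) or (z of leaf4_tip in the frame of mouth below -0.03 m and y of leaf4_tip in the frame of mouth between -0.01 and 0.01 m and x of leaf4_tip in the frame of mouth between -0.018 and 0.004 m and contact force between gauge and fence between 2 and 8.4 N)) and angle between gauge's own z axis and vertical below 0.15 rad and linear speed of gauge below 0.01 m/s and contact force between gauge and the fingers below 0.05 N); the robot touches nothing.
It fails at once if a leaf is forced: the gauge presses on the slicer with more than 25 N (contact force between gauge and slicer above 25 N).
It fails at once if fruit, mug or peeler moved by more than 20 mm (distance of any of persimmon_a, persimmon_b, mug, peeler from where it was at the start of the episode above 0.02 m).
It also fails if it takes over 70 s, if anything falls off the work surface, if the arm or the gripper's body presses on something with over 40 N, if the wrist force passes 120 N, or if a joint passes its speed limit or range.

### The arm

A 7-joint arm with a two-finger parallel gripper is mounted at the origin on the work surface. World frame = base frame: x ahead of the robot, y to its left, z up, the work surface at z = 0. Lengths are in m, angles in rad, forces in N, time in s.
With the tool pointing down it reaches from about 0.425 to 0.875 m from the base axis. Payload 4.7 kg.
Tool frame: the origin (TCP) lies midway between the tips of the shut fingers; the grasp point (between the pads) lies 19 mm behind it; z points along the fingers, y is the direction in which the jaws open and shut (so a half turn about z gives the same grasp; the last joint's range is limited). The gripper opens to 87 mm and grips with 3 to 60 N. Pads are 19 mm wide; open, the fingers measure 117 mm over their backs; the gripper's body (75 mm by 190 mm) begins 51 mm behind the grasp point.
Start: joints at [0.014, 0.321, -0.07, 1.45, 0.023, 1.371, -0.057], TCP at [0.65, -0, 0.223] pointing down, gripper open.
Joint ranges: [-2.86, 2.86], [-0.3, 2.09], [-1.38, 1.24], [0.06, 2.45], [-1.56, 4.7], [0.09, 2.05], [-2.69, 2.69]. Speed limits (rad/s): [2.57, 2.57, 3.14, 3.14, 3.14, 3.14, 3.14].

### API

Orientations are given as a rotation vector (axis times angle).
In Python, from bench import get_state, eyes, job gives the robot as it stands. The module is installed in compiled form; this text tells all that it offers.
- The arm moves only by the shell command python3 -m jog 'ROWS' [FORCE]. ROWS is JSON, a list that holds one entry, the list of rows, each a list of 5 numbers: the opening, from 0 (shut) to 1 (fully open), then the shift along the tool's x, y, z in units of 40 mm (1.0 is 40 mm), then the turn about the tool's z in units of 5 degrees (1.0 is 5 degrees). In form: [[[jaw, dx, dy, dz, turn], ...]]. A call has 1 to 10 rows; each row shifts and turns the commanded pose from where the row before left it, along the tool's axes as they then stand; what a row does not reach is not made up. A row lasts 1/8 s, in which the tool goes at most 62.5 mm and 10.7 degrees, less where a joint would pass 70% of its speed; a pose out of reach is approached as far as the arm can. A call is refused whole if a number of a shift passes 1 or a number of a turn 1, either way. A call with a gripper value outside its range is refused whole. The fingers move at their own pace and stop on an object; FORCE is the grip in N (left out, the last holds). Time passes only in rows, so rows that do not move let the fingers close. It gives the time, the measured TCP pose, the force and the opening at its end, in the units of the state.
- get_state(): the state, without advancing time (a new reading comes with each control period).
- eyes.get_image(name): name is "scene" or "side" or "wrist"; returns (picture, depth): 480x640x3 uint8, red, green, blue; 480x640 float32, m along the optical axis (not along the pixel's ray), 0 where there is no reading.
- eyes.camera_params(name): a dict with "camera_matrix" (3x3 intrinsics, pixels), "pose" (4x4, takes a point from camera to world coordinates); the wrist camera has in their place "mount" (4x4, takes a point from camera to tool coordinates, whose origin is the TCP and whose axes are the flange's). Camera axes: x right, y down, z forward; pixel columns grow to the right and rows downward; lengths in m; the calibration is good to about 2 mm. The wrist camera is an equidistant fisheye: a pixel r from the principal point sees the ray r / f radians off the axis. A picture is of the moment at which its call begins: read the wrist's pose just before it. camera_params takes no time and is no camera call.
- job.close_job(): hands the job in, once; it reports no verdict.
The state is a dict: "time": time; "joint_positions": joint angles; "qd": joint speeds; "joint_torque": joint torques, N m; "position": TCP position; "tool_rot": TCP orientation; "ft_force": force on the tool from outside, world axes, zero at the start; "torque": the same for the moment, N m; "grip_width": opening from 0.0 (shut) to 1.0 (fully open).
Only numpy, scipy, OpenCV 4.12 (cv2) and the standard library are available. Lean on these libraries where they do the work, as an engineer would, in place of code of your own. Each camera call takes 0.05 s, during which the arm holds its last target. There are 200 camera calls.

## Working session

There is one attempt and no reset: what is moved stays moved. The work goes in short steps, Python scripts to look and compute and a shell command to move; the robot and the scene stay as the last step left them, time stands still between calls to the robot, and variables do not carry over. Pictures are saved under pics/ and viewed, about 8 in all and at most 12, crops included, and the job is handed in when it is done.

```bash
mkdir -p pics; cat > h.py <<'E'
import numpy as np, cv2
from bench import get_state, eyes, job
from scipy.spatial.transform import Rotation as R
def snap(n,f):
    s=get_state(); p,d=eyes.get_image(n); cv2.imwrite('pics/'+f+'.png',p[:,:,::-1]); np.savez('pics/'+f,p=p,d=d,pos=s['position'],rot=s['tool_rot']); return p,d
def cloud(n,d):
    c=eyes.camera_params(n);K=c['camera_matrix'];v,u=np.mgrid[:480,:640]
    P=np.stack([(u-K[0][2])/K[0][0]*d,(v-K[1][2])/K[1][1]*d,d],-1);T=np.array(c['pose'])
    return P@T[:3,:3].T+T[:3,3]
E
python3 - <<'E'
from h import *
for n in('scene','side'):
    snap(n,n+'0'); c=eyes.camera_params(n); print(n,np.round(c['pose'],3).tolist(),np.round(c['camera_matrix'],1).tolist())
snap('wrist','wrist0');print({k:np.round(v,3).tolist() for k,v in get_state().items()})
c=eyes.camera_params('wrist');print(c)
E
```

```text
scene [[-0.67, 0.503, -0.546, 1.059], [0.743, 0.442, -0.503, 0.493], [-0.011, -0.742, -0.67, 0.695], [0.0, 0.0, 0.0, 1.0]] [[516.5, 0.0, 320.8], [0.0, 516.5, 244.9], [0.0, 0.0, 1.0]]
side [[-0.917, -0.254, 0.307, 0.313], [-0.398, 0.572, -0.717, 0.671], [0.006, -0.78, -0.626, 0.635], [0.0, 0.0, 0.0, 1.0]] [[514.6, 0.0, 321.2], [0.0, 514.6, 240.9], [0.0, 0.0, 1.0]]
{'time': 0.15, 'joint_positions': [0.014, 0.322, -0.07, 1.451, 0.023, 1.371, -0.057], 'qd': [0.0, -0.002, -0.003, -0.002, 0.001, 0.001, -0.0], 'joint_torque': [0.0, -49.179, -0.404, -31.288, -0.064, 0.04, 0.0], 'position': [0.65, -0.0, 0.222], 'tool_rot': [-2.221, -2.221, 0.002], 'ft_force': [0.936, -0.1, -0.186], 'torque': [-0.016, 0.021, 0.021], 'grip_width': 1.005}
{'camera_matrix': array([[371.64829954,   0.        , 326.30695659],
       [  0.        , 371.64829954, 238.37614283],
       [  0.        ,   0.        ,   1.        ]]), 'mount': array([[-2.88967170e-04, -9.61075589e-01, -2.76285413e-01,
         7.65586891e-02],
       [ 9.99999958e-01, -2.70878774e-04, -1.03632619e-04,
         5.31644892e-05],
       [ 2.47589259e-05, -2.76285431e-01,  9.61075627e-01,
        -1.63505866e-01],
       [ 0.00000000e+00,  0.00000000e+00,  0.00000000e+00,
         1.00000000e+00]])}
```

View pics/scene0.png

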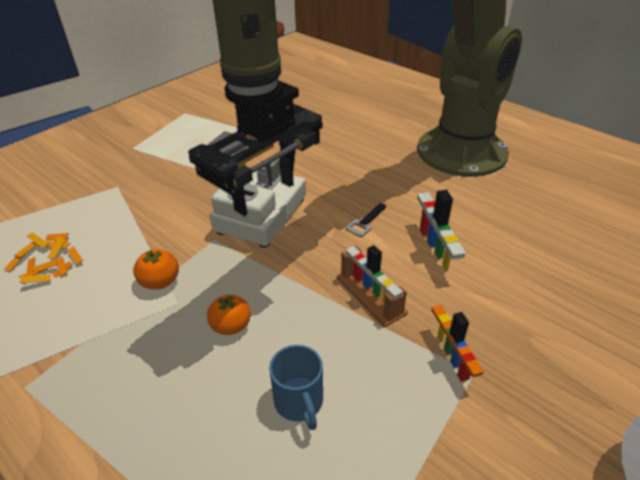

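View pics/side0.png

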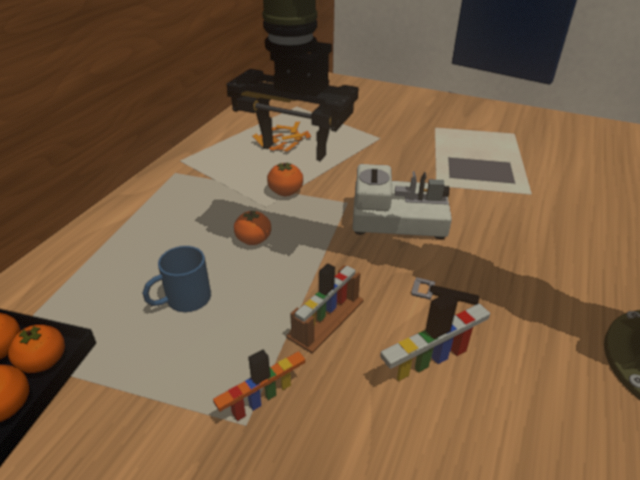

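The side view shows the grey-bar comb in the wooden rest at (325,300). The larger grey one is at (435,335) and the orange one at (258,385). The slicer is at (400,200), with its fence and jaw at about (412–440,185).

```bash
python3 - <<'E'
from h import *
for n,boxes in(('side',{'g':(285,255,365,345),'s':(345,155,460,245)}),('scene',{'g':(335,240,410,325),'s':(200,165,310,245)})):
    z=np.load(f'pics/{n}0.npz');P=cloud(n,z['d']);p=z['p'].astype(int)
    for k,(a,b,c,d) in boxes.items():
        Q=P[b:d,a:c].reshape(-1,3);C=p[b:d,a:c].reshape(-1,3)
        if k=='g':
            m=(Q[:,2]>.105)&(Q[:,2]<.12)&(C.max(1)<60);print(n,'handle',m.sum(),Q[m].mean(0).round(4),Q[m].min(0).round(4),Q[m].max(0).round(4))
            m=(Q[:,2]>.064)&(Q[:,2]<.072)&(C.max(1)>110)
            B=Q[m];r=cv2.minAreaRect((B[:,:2]*1e3).astype(np.float32));print('bar',m.sum(),B.mean(0).round(4),r)
            for nm,mm in(('yel',(C[:,0]>150)&(C[:,1]>130)&(C[:,2]<90)),('red',(C[:,0]>130)&(C[:,1]<70)&(C[:,2]<70))):
                q=Q[m&mm]; print(nm,len(q),q.mean(0).round(4) if len(q) else '')
        else:
            for lo,hi,nm in((.05,.06,'base'),(.097,.107,'housing'),(.107,.116,'fence')):
                m=(Q[:,2]>lo)&(Q[:,2]<hi);B=Q[m]
                if len(B)>5: print(nm,m.sum(),B.mean(0).round(4),cv2.minAreaRect((B[:,:2]*1e3).astype(np.float32)))
im=cv2.imread('pics/side0.png')[150:250,340:470];a=cv2.resize(im,None,fx=6,fy=6,interpolation=2)
cv2.imwrite('pics/c1.png',a)
E
```

```text
side handle 125 [0.5332 0.1349 0.1118] [0.5259 0.1219 0.1051] [0.542  0.1436 0.1158]
bar 524 [0.5354 0.1372 0.0678] ((534.701904296875, 130.715576171875), (139.62437438964844, 30.03172492980957), 76.72998809814453)
yel 59 [0.5444 0.169  0.0688]
red 42 [0.5259 0.0934 0.0686]
base 1714 [ 0.4804 -0.1671  0.0546] ((506.24676513671875, -188.78811645507812), (189.05755615234375, 130.9928436279297), 18.76685905456543)
housing 946 [ 0.5507 -0.1688  0.0998] ((511.905517578125, -182.59239196777344), (168.4502410888672, 105.68535614013672), 15.197855949401855)
fence 37 [ 0.477  -0.1977  0.1101] ((478.4289855957031, -198.91998291015625), (26.163524627685547, 22.200538635253906), 18.25210189819336)
scene handle 111 [0.5388 0.1333 0.1117] [0.5302 0.1215 0.1052] [0.5455 0.1425 0.1169]
bar 511 [0.5375 0.1364 0.0683] ((536.4406127929688, 130.49752807617188), (138.5977325439453, 32.48991775512695), 76.65818786621094)
yel 55 [0.5441 0.1685 0.0692]
red 28 [0.5258 0.0928 0.0687]
base 1097 [ 0.5068 -0.1577  0.0548] ((507.4000244140625, -189.00094604492188), (191.66970825195312, 130.08692932128906), 18.330368041992188)
housing 691 [ 0.5524 -0.1598  0.1002] ((524.859375, -182.25860595703125), (143.3408660888672, 106.33349609375), 17.03728675842285)
fence 13 [ 0.4871 -0.1897  0.1104] ((487.35247802734375, -190.0061492919922), (4.921698570251465, 7.863959789276123), 19.275732040405273)
```

View pics/c1.png

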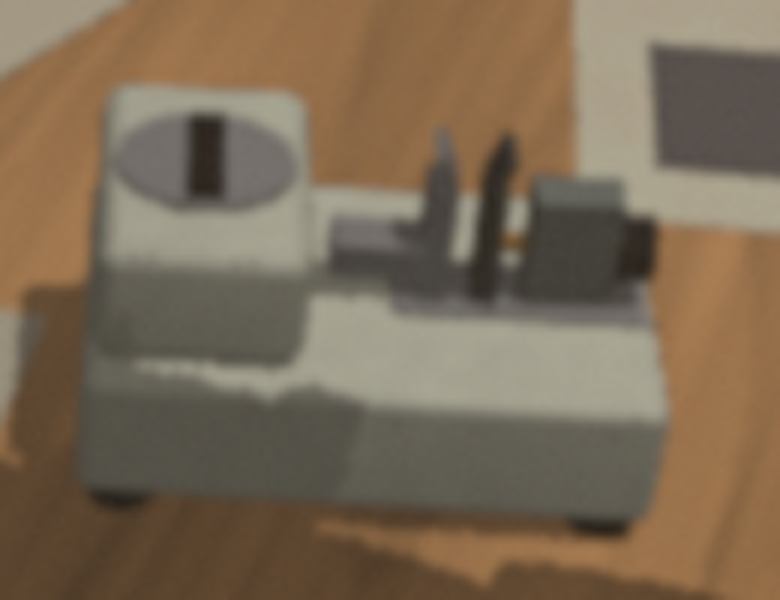

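The pose estimates from the two cameras agree to about 2 mm. The comb centre is at about (0.535, 0.131) with yaw −13.5°. The slicer mouth is at about (0.483, −0.197) with yaw +18.5°. I'll move above the comb with the jaws along gauge x.

```bash
python3 -m jog '[[[1,0.65,-0.6,0,0.5],[1,0.65,-0.6,0,0.5],[1,0.65,-0.6,0,0.5],[1,0.65,-0.5,0,0.5],[1,0.65,-0.3,0,0.7],[1,0,0,0,0],[1,0,0,0,0]]]' 30
cat >> h.py <<'E'
def wproj_inv(uv,pos,rot,z):
    """cast wrist pixels to world plane z"""
    c=eyes.camera_params('wrist');K=c['camera_matrix'];M=c['mount']
    d=(np.atleast_2d(uv)-[K[0,2],K[1,2]])/K[0,0];r=np.linalg.norm(d,axis=1)+1e-9
    ray=np.c_[d*(np.sin(r)/r)[:,None],np.cos(r)]
    Rw=R.from_rotvec(rot).as_matrix();ray=ray@(Rw@M[:3,:3]).T;o=Rw@M[:3,3]+pos
    return o+ray*((z-o[2])/ray[:,2])[:,None]
def yaw(rot): y=R.from_rotvec(rot).as_matrix()[:,1]; return np.degrees(np.arctan2(y[1],y[0]))
E
python3 - <<'E'
from h import *
snap('wrist','w1');s=get_state();print(s['position'],yaw(s['tool_rot']))
z=np.load('pics/side0.npz');P=cloud('side',z['d'])[285:380,380:490].reshape(-1,3);C=z['p'][285:380,380:490].reshape(-1,3)
m=P[:,2]>.03;print('big',P[m].min(0),P[m].max(0))
E
```

```text
time: 1.02
position: [0.5581, 0.1358, 0.2223]
tool_rot: [2.467, 1.944, -0.001]
ft_force: [0.7, -0.4, -0.1]
grip_width: 1.002
[0.55822734 0.13533019 0.22234546] -13.583967963659099
big [0.29056544 0.06821543 0.03000577] [0.41723562 0.67099149 0.63538858]
```

View pics/w1.png

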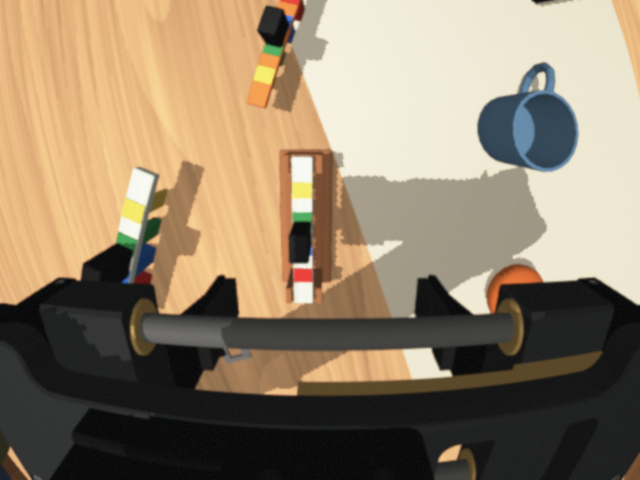

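The wrist view shows the comb in its rest at column 302, with yellow at (302,189), red at (302,275) and the handle at (300,243). The big comb's handle is at left, around (105,265), close to where the gripper's body will be.

```bash
python3 - <<'E'
from h import *
z=np.load('pics/w1.npz');pos,rot=z['pos'],z['rot'];p=z['p'].astype(int);sub=np.zeros((480,640),bool);sub[150:310,285:325]=1
def cen(m):
    v,u=np.where(m&sub);return [u.mean(),v.mean()]
r,g,b=p[...,0],p[...,1],p[...,2]
y=cen((r>170)&(g>150)&(b<120));e=cen((r>150)&(g<80)&(b<80));print(y,e)
W=wproj_inv([y,e],pos,rot,.068);print(W,W.mean(0),np.degrees(np.arctan2(*(W[0]-W[1])[[1,0]]))-90,np.linalg.norm(W[0]-W[1]))
c=W.mean(0)
d=c-pos;Rw=R.from_rotvec(rot).as_matrix();print('shift tool units',(Rw.T@[d[0],d[1],.076-pos[2]])/.04)
for n in('side','scene'):
    q=np.load(f'pics/{n}0.npz');P=cloud(n,q['d']);a=P.reshape(-1,3);C=q['p'].reshape(-1,3).max(1)
    m=(abs(a[:,0]-.42)<.1)&(abs(a[:,1]-.14)<.15)&(a[:,2]>.08)&(a[:,2]<.25)&(C<70);m&=a[:,0]<.5
    print(n,m.sum(),a[m].min(0),a[m].max(0),np.median(a[m],0))
E
```

```text
[np.float64(300.95859872611464), np.float64(204.02866242038218)] [np.float64(302.77906976744185), np.float64(274.8255813953488)]
[[0.5402539  0.15670525 0.068     ]
 [0.52521091 0.09241229 0.068     ]] [0.5327324  0.12455877 0.068     ] -13.168923688883723 0.06602936261746835
shift tool units [-0.41817797 -0.550816    3.65875983]
side 923 [0.33747461 0.12941612 0.0800356 ] [0.36989584 0.16806468 0.13767576] [0.35291224 0.1582604  0.11812911]
scene 466 [0.34314657 0.13441942 0.08028297] [0.37226004 0.16627163 0.13918584] [0.36329903 0.15507681 0.11539699]
```

```bash
python3 -m jog '[[[1,-0.24,-0.54,0.6,0],[1,0,0,0.8,0],[1,0,0,0.8,0],[1,0,0,0.6,0],[1,0,0,0.5,0],[1,0,0,0.36,0],[1,0,0,0,0],[1,0,0,0,0]]]'; python3 -c "
from h import *
s=get_state();print(s['position'],yaw(s['tool_rot']));snap('side','s2');im=cv2.imread('pics/s2.png')[200:360,240:440];cv2.imwrite('pics/c2.png',cv2.resize(im,None,fx=4,fy=4,interpolation=2))"
```

```text
time: 2.08
position: [0.5353, 0.1326, 0.077]
tool_rot: [2.467, 1.944, 0.002]
ft_force: [0.3, 0.8, 0.4]
grip_width: 1.002
[0.53529567 0.13261286 0.07695242] -13.525433890120091
```

View pics/c2.png

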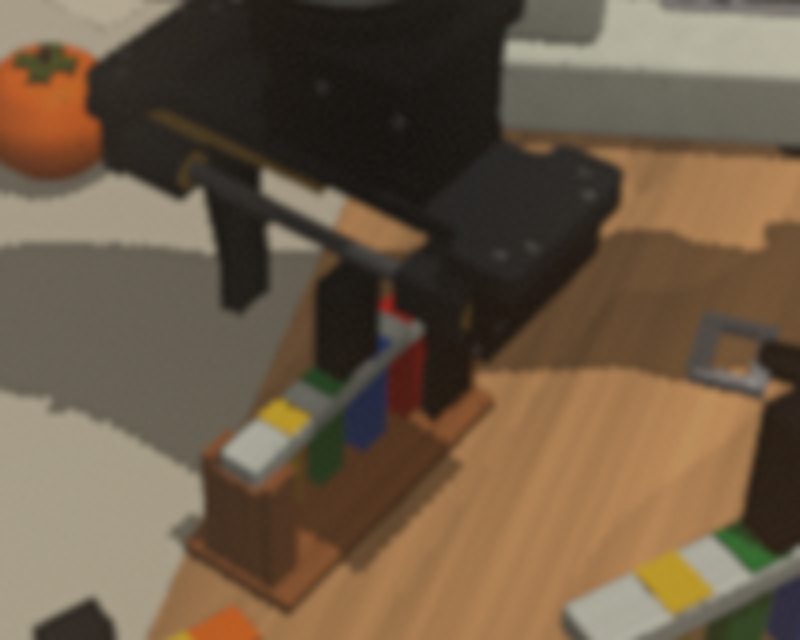

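The handle stands between the open fingers, so I'll close and lift.

```bash
python3 -m jog '[[[0,0,0,0,0],[0,0,0,0,0],[0,0,0,0,0],[0,0,0,0,0],[0,0,0,0,0],[0,0,0,0,0]]]' 45; python3 -m jog '[[[0,0,0,-0.2,0],[0,0,0,-0.5,0],[0,0,0,-0.8,0],[0,0,0,-0.8,0],[0,0,0,-0.8,0],[0,0,0,-0.6,0],[0,0,0,0,0],[0,0,0,0,0]]]'
python3 -c "
from h import *
s=get_state();print(s['position'],yaw(s['tool_rot']));snap('wrist','w3')
a=cv2.imread('pics/w3.png');cv2.imwrite('pics/c3.png',cv2.resize(a[130:380,200:420],None,fx=2.4,fy=2.4))"
```

```text
time: 2.88
position: [0.5345, 0.1328, 0.0761]
tool_rot: [2.467, 1.945, -0.0]
ft_force: [-0.7, -0.2, -0.2]
grip_width: 0.397
time: 3.88
position: [0.5339, 0.1326, 0.2232]
tool_rot: [-2.467, -1.945, 0.002]
ft_force: [-0.6, -0.3, -0.5]
grip_width: 0.178
[0.53394333 0.13259127 0.22315637] -13.498615575281987
```

View pics/c3.png

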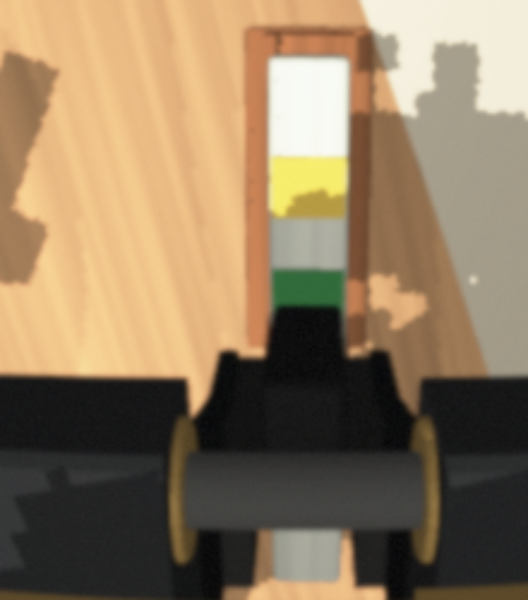

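The bar was lifted (it looks larger), but the fingers were still closing when the lift began. I'll measure the height of the comb in the hand.

```bash
cat >> h.py <<'E'
def barmeas(f,box=None):
    z=np.load(f'pics/{f}.npz');pos,rot=z['pos'],z['rot'];p=z['p'].astype(int);d=z['d']
    r,g,b=p[...,0],p[...,1],p[...,2]
    v,u=np.mgrid[:480,:640]
    c=eyes.camera_params('wrist');K=c['camera_matrix'];M=c['mount']
    q=np.stack([u-K[0,2],v-K[1,2]],-1)/K[0,0];rr=np.linalg.norm(q,axis=-1)+1e-9
    P=np.stack([q[...,0]*np.tan(rr)/rr*d,q[...,1]*np.tan(rr)/rr*d,d],-1)@M[:3,:3].T+M[:3,3]  # tool frame
    w=(u>295)&(u<360)&(v>140)&(v<270)&(d>0)
    out={}
    for n,m in(('white',(p.min(-1)>200)),('yellow',(r>150)&(g>120)&(b<110)&(g>0.8*r)),('green',(g>1.6*r)&(g>60))):
        m=m&w&(P[...,2]<.06)&(abs(P[...,1])<.02); Q=P[m]; out[n]=Q
        print(n,m.sum(),(Q.mean(0)*1e3).round(1),'y',(np.percentile(Q[:,1],[2,98])*1e3).round(1),'x',(np.percentile(Q[:,0],[2,98])*1e3).round(1))
    A=np.concatenate(list(out.values())); ce=[]
    print('pitch z/x',np.polyfit(A[:,0],A[:,2],1).round(4),'roll z/y',np.polyfit(A[:,1],A[:,2],1)[0].round(3))
    for x in np.arange(A[:,0].min(),A[:,0].max()-.004,.004):
        k=A[(A[:,0]>=x)&(A[:,0]<x+.004)]
        if len(k)>20: ce.append([x+.002,(np.percentile(k[:,1],3)+np.percentile(k[:,1],97))/2])
    print('yaw y/x',np.polyfit(*np.array(ce).T,1).round(4))
    return P
E
python3 - <<'E'
from h import *
barmeas('w3')
E
```

```text
white 1250 [55.5  0.8 31.4] y [-7.1  8.7] x [45.1 65.7]
yellow 521 [35.2  1.5 30.7] y [-8.   9.4] x [13. 43.]
green 388 [14.1  0.6 30.6] y [-6.4  7.9] x [10.4 18.1]
pitch z/x [0.0172 0.0303] roll z/y -0.021
yaw y/x [0.0108 0.0005]
```

The comb hangs 22 mm too low: bar top is 30 mm below the TCP, so only the finger tips are gripping. I'll put it back on the rest and grip again lower down.

```bash
python3 -m jog '[[[0,0,0,0.8,0],[0,0,0,0.8,0],[0,0,0,0.7,0],[0,0,0,0.4,0],[0,0,0,0.2,0],[0,0,0,0.1,0],[0,0,0,0.1,0],[0,0,0,0,0],[0,0,0,0,0]]]'; python3 -m jog '[[[0.5,0,0,0,0],[0.5,0,0,0,0],[0.5,0,0,0,0],[0.5,0,0,0.3,0],[0.5,0,0,0.27,0],[0.5,0,0,0,0],[0.5,0,0,0,0],[0.5,0,0,0,0]]]'
python3 -m jog '[[[0,0,0,0,0],[0,0,0,0,0],[0,0,0,0,0],[0,0,0,0,0],[0,0,0,0,0],[0,0,0,0,0],[0,0,0,0,0],[0,0,0,0,0],[0,0,0,0,0]]]' 50
python3 -c "
from h import *
s=get_state();print(s['position'],s['ft_force'],yaw(s['tool_rot']))"
```

```text
time: 5.05
position: [0.5353, 0.133, 0.101]
tool_rot: [2.466, 1.944, 0.003]
ft_force: [0.0, 0.7, 2.5]
grip_width: 0.177
time: 6.05
position: [0.5349, 0.1329, 0.0777]
tool_rot: [2.467, 1.945, 0.001]
ft_force: [0.4, -0.9, 0.4]
grip_width: 0.499
time: 7.18
position: [0.5347, 0.1328, 0.0775]
tool_rot: [2.467, 1.945, 0.0]
ft_force: [1.0, -1.2, 1.1]
grip_width: 0.178
[0.53471788 0.13275681 0.07748031] [ 0.9933585  -1.19104341  1.12720428] -13.49980721032912
```

Gripped at 0.178. Now I'll lift and check.

```bash
python3 -m jog '[[[0,0,0,-0.2,0],[0,0,0,-0.5,0],[0,0,0,-0.8,0],[0,0,0,-0.8,0],[0,0,0,-0.8,0],[0,0,0,-0.6,0],[0,0,0,0,0],[0,0,0,0,0]]]'
python3 -c "
from h import *
snap('wrist','w4');s=get_state();print(s['position'],s['ft_force'],s['torque']);barmeas('w4')"
```

```text
time: 8.18
position: [0.5338, 0.1326, 0.2242]
tool_rot: [-2.466, -1.945, 0.003]
ft_force: [-0.1, 0.0, -2.1]
grip_width: 0.18
[0.53362614 0.13255874 0.22382906] [ 0.89965531 -0.32348122 -0.6363666 ] [-0.02446897  0.06288594 -0.02829   ]
white 1608 [55.8 -0.5  8.2] y [-8.6  7.6] x [45.6 66. ]
yellow 887 [37.1 -0.3  7.4] y [-8.4  7.5] x [31.1 43.6]
green 426 [15.1 -0.3  7.4] y [-7.6  7. ] x [11.6 18.5]
pitch z/x [0.0223 0.0069] roll z/y -0.005
yaw y/x [-0.0053 -0.0002]
```

The grip is good: bar top is 7 mm below the TCP, centred and square, and the handle is at tool x −2 mm. Next is a viewpoint with the gap just beyond the comb in the wrist camera, turned to slicer yaw.

```bash
python3 -m jog '[[[0,-0.4,0.1,0,0],[0,-0.8,0.17,0,0],[0,-1,0.2,0,0],[0,-1,0.2,0,0],[0,-1,0.2,0,0],[0,-1,0.2,0,0],[0,-1,0.2,0,0],[0,-1,0.2,0,0],[0,-1,0.2,0,0],[0,-1,0.2,0,0]]]' ; python3 -m jog '[[[0,-1,0.3,0,0],[0,-0.66,0.3,0,-0.4],[0,0,0,0,-1],[0,0,0,0,-1],[0,0,0,0,-1],[0,0,0,0,-1],[0,0,0,0,-1],[0,0,0,0,-1],[0,0,0,0,0],[0,0,0,0,0]]]'
python3 -c "
from h import *
snap('wrist','w5');s=get_state();print(s['position'],s['ft_force'],yaw(s['tool_rot']));barmeas('w5')"
```

```text
time: 9.48
position: [0.52, -0.245, 0.2246]
tool_rot: [-2.468, -1.943, 0.002]
ft_force: [0.3, -0.8, 0.2]
grip_width: 0.182
time: 10.72
position: [0.5286, -0.3132, 0.2249]
tool_rot: [-1.838, -2.547, 0.001]
ft_force: [0.6, 0.6, -0.2]
grip_width: 0.18
[ 0.52874194 -0.31310722  0.22508849] [-1.20079431  0.63179735 -1.27100184] 18.403130515814976h.py:29: RuntimeWarning: Mean of empty slice.
  print(n,m.sum(),(Q.mean(0)*1e3).round(1),'y',(np.percentile(Q[:,1],[2,98])*1e3).round(1),'x',(np.percentile(Q[:,0],[2,98])*1e3).round(1))
  ret = um.true_divide(
Traceback (most recent call last):
  File "h.py", line 29, in barmeas
    print(n,m.sum(),(Q.mean(0)*1e3).round(1),'y',(np.percentile(Q[:,1],[2,98])*1e3).round(1),'x',(np.percentile(Q[:,0],[2,98])*1e3).round(1))
                                                  ~~~~~~~~~~~~~^^^^^^^^^^^^^^^
IndexError: index -1 is out of bounds for axis 0 with size 0
```

View pics/w5.png

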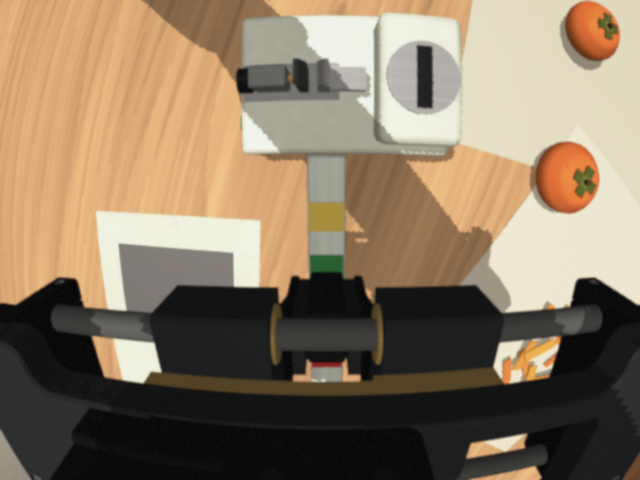

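The wrist view shows the slicer square to the tool, fence top at about (323,75), jaw at (299,75), and the gap between them. The yellow patch is at (326,216). I'll measure both in the tool frame.

```bash
python3 - <<'E'
from h import *
z=np.load('pics/w5.npz');p=z['p'].astype(int);d=z['d'];pos,rot=z['pos'],z['rot']
v,u=np.mgrid[:480,:640];c=eyes.camera_params('wrist');K=c['camera_matrix'];M=c['mount']
q=np.stack([u-K[0,2],v-K[1,2]],-1)/K[0,0];rr=np.linalg.norm(q,axis=-1)+1e-9
P=np.stack([q[...,0]*np.tan(rr)/rr*d,q[...,1]*np.tan(rr)/rr*d,d],-1)@M[:3,:3].T+M[:3,3]
Rw=R.from_rotvec(rot).as_matrix();W=P@Rw.T+pos;H=W[...,2]
w=(v<160)&(u>230)&(u<470)
for lo,hi,n in((.05,.06,'base'),(.098,.106,'hous')):
    Q=P[w&(H>lo)&(H<hi)]*1e3
    print(n,len(Q),cv2.minAreaRect(Q[:,:2].astype(np.float32)),np.percentile(Q,[1,99],axis=0).round(1).tolist())
for uu in range(284,350,2):
    print(uu,[int(x*1000) for x in H[60:95:4,uu]],(P[76,uu,:2]*1e3).round(1), p[76,uu].tolist())
# yellow patch edges in bar
m=(abs(P[...,1])<.012)&(P[...,2]<.02)&(P[...,2]>0)&(v>150)&(v<275)&(u>300)&(u<355);Q=P[m]*1e3
print('bar',len(Q),Q.mean(0),np.percentile(Q,[1,99],axis=0).round(1).tolist(),cv2.minAreaRect(Q[:,:2].astype(np.float32)))
C=p[m];y=(C[:,2]<.5*C[:,0]);print('yel',y.sum(),Q[y].mean(0),np.percentile(Q[y],[2,98],axis=0))
E
```

```text
base 15743 ((124.47624206542969, 17.47191619873047), (129.41647338867188, 190.0283660888672), 0.0018634574953466654) [[60.6, -74.7, 166.5], [186.9, 94.2, 172.8]]
hous 10453 ((124.07333374023438, 24.099201202392578), (169.38232421875, 106.09356689453125), 89.738037109375) [[73.2, -54.7, 119.3], [174.9, 107.0, 126.9]]
284 [55, 57, 98, 96, 97, 98, 98, 83, 58] [123.1 -32.3] [83, 85, 79]
286 [55, 58, 91, 92, 93, 93, 87, 81, 57] [123.7 -31.1] [70, 68, 58]
288 [57, 57, 57, 76, 78, 78, 80, 71, 57] [126.  -31.1] [119, 93, 59]
290 [57, 57, 57, 58, 79, 77, 60, 62, 57] [125.9 -29.4] [140, 107, 61]
292 [112, 112, 112, 57, 78, 80, 59, 58, 57] [125.9 -27.8] [114, 89, 57]
294 [112, 112, 111, 112, 112, 112, 112, 57, 57] [120.5 -23.3] [55, 53, 46]
296 [113, 114, 112, 112, 113, 111, 114, 58, 57] [120.3 -21.7] [48, 48, 45]
298 [111, 110, 110, 111, 110, 111, 111, 84, 56] [120.7 -20.5] [42, 42, 39]
300 [109, 109, 108, 108, 107, 107, 108, 85, 57] [121.1 -19.2] [35, 35, 34]
302 [106, 105, 106, 106, 104, 104, 104, 84, 58] [121.6 -17.9] [36, 35, 33]
304 [56, 102, 103, 102, 103, 102, 101, 84, 57] [121.8 -16.5]
[... 1216 characters left out ...]
 57] [125.8   9.9] [118, 116, 114]
340 [55, 56, 78, 77, 78, 76, 77, 79, 57] [125.7  11.5] [138, 135, 132]
342 [57, 56, 77, 76, 77, 77, 78, 76, 54] [125.8  13.2] [182, 177, 173]
344 [55, 56, 78, 76, 78, 76, 76, 76, 55] [125.7  14.8] [189, 185, 180]
346 [56, 56, 76, 75, 77, 78, 77, 77, 56] [125.8  16.5] [190, 186, 181]
348 [56, 57, 77, 76, 75, 77, 79, 76, 56] [126.1  18.2] [188, 184, 180]
bar 4499 [39.26686574  0.26552575  7.91339172] [[10.5, -8.4, 4.7], [66.9, 9.0, 10.2]] ((37.68736267089844, 0.2527799606323242), (17.91933822631836, 59.02900695800781), 89.8782730102539)
yel 924 [38.1331036   0.11878513  7.35882961] [[31.62438685 -7.39569317  6.06542893]
 [44.52861033  7.65617429  8.58123717]]
```

Slicer yaw is aligned within 0.1°. In tool coordinates the fence face is at y ≈ −7.7, the jaw face at about −15.2 (gap about 7.5 mm), and the gap's middle at x ≈ 124. Yellow is at x ≈ 38. I'll move over the gap.

```bash
python3 -m jog '[[[0,0.4,-0.08,0,0],[0,0.7,-0.1,0,0],[0,0.65,-0.1,0,0],[0,0.4,0,0,0],[0,0,0,0.3,0],[0,0,0,0.4,0],[0,0,0,0.3,0],[0,0,0,0,0],[0,0,0,0,0],[0,0,0,0,0]]]'
python3 - <<'E'
from h import *
s=get_state();print(s['position'],s['ft_force'],yaw(s['tool_rot']))
z=np.load('pics/w5.npz');Rw=R.from_rotvec(z['rot']).as_matrix();print('rel w5 tool mm',Rw.T@(s['position']-z['pos'])*1e3)
snap('side','s6');im=cv2.imread('pics/s6.png')[110:240,330:480];cv2.imwrite('pics/c6.png',cv2.resize(im,None,fx=4.5,fy=4.5,interpolation=2))
E
```

```text
time: 12.02
position: [0.4917, -0.235, 0.1859]
tool_rot: [1.835, 2.549, 0.0]
ft_force: [-0.0, 0.3, 0.0]
grip_width: 0.178
[ 0.4917095  -0.23499516  0.18591458] [-0.03469062  0.26908993  0.02567477] 18.489670414413407
rel w5 tool mm [ 85.86724645 -10.2653017   39.04547694]
```

View pics/c6.png

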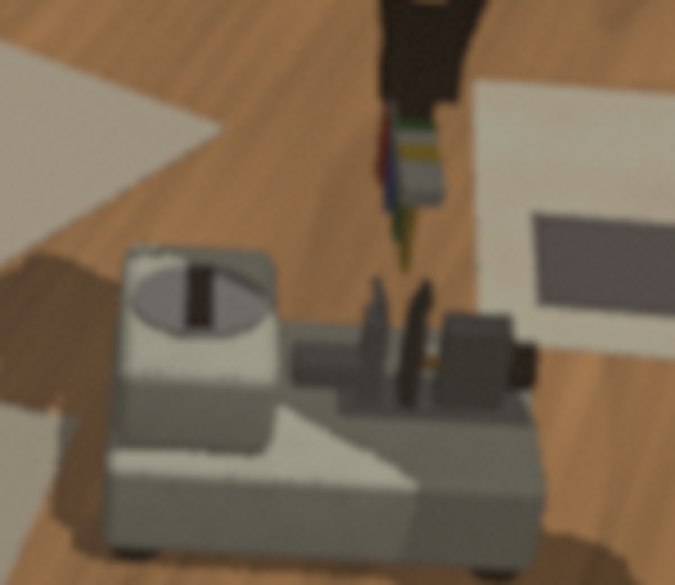

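The yellow tip is over the gap, midway between the flared tips. I'll lower it in two stages and watch the force.

```bash
python3 -m jog '[[[0,0,-0.02,0.15,0],[0,0,0,0.15,0],[0,0,0,0.15,0],[0,0,0,0.15,0],[0,0,0,0,0],[0,0,0,0,0]]]'; python3 -m jog '[[[0,0,0,0.15,0],[0,0,0,0.15,0],[0,0,0,0.15,0],[0,0,0,0.15,0],[0,0,0,0.06,0],[0,0,0,0,0],[0,0,0,0,0],[0,0,0,0,0]]]'
python3 - <<'E'
from h import *
s=get_state();print(s['ft_force'],s['torque'],yaw(s['tool_rot']))
z=np.load('pics/w5.npz');Rw=R.from_rotvec(z['rot']).as_matrix();print('rel w5 tool mm',Rw.T@(s['position']-z['pos'])*1e3)
snap('wrist','w7')
E
```

```text
time: 12.82
position: [0.4906, -0.235, 0.1615]
tool_rot: [1.835, 2.549, 0.0]
ft_force: [-0.1, 0.5, -0.6]
grip_width: 0.182
time: 13.82
position: [0.4907, -0.235, 0.1352]
tool_rot: [1.835, 2.549, 0.0]
ft_force: [0.3, 0.2, -1.2]
grip_width: 0.176
[ 0.31039244  0.18869144 -1.16464344] [ 0.04206084 -0.02204439 -0.01494001] 18.502529580942472
rel w5 tool mm [ 86.15088989 -11.1572276   89.72440182]
```

Yellow went in with no noticeable force (about 1 N, noise level) and its tip is about 38 mm below the mouth. Next I'll withdraw and try green.

```bash
python3 -m jog '[[[0,0,0,-0.3,0],[0,0,0,-0.4,0],[0,0,0,-0.4,0],[0,0,0,-0.2,0],[0,0.2,0,0,0],[0,0.3,-0.012,0,0],[0,0.15,0,0,0],[0,0,0,0,0],[0,0,0,0,0],[0,0,0,0,0]]]'
python3 - <<'E'
from h import *
s=get_state();print(s['ft_force'],s['torque'],yaw(s['tool_rot']))
z=np.load('pics/w5.npz');Rw=R.from_rotvec(z['rot']).as_matrix();print('rel w5 tool mm',Rw.T@(s['position']-z['pos'])*1e3)
snap('wrist','w8')
try: barmeas('w8')
except Exception as e: print(e)
E
```

```text
time: 15.12
position: [0.4819, -0.2108, 0.1869]
tool_rot: [1.836, 2.549, -0.0]
ft_force: [-0.4, 0.2, -0.7]
grip_width: 0.182
[-0.43429226  0.15564869 -0.68455683] [ 0.01684105 -0.01373367  0.06509601] 18.472757116582468
rel w5 tool mm [111.95365367 -11.98687387  38.04549223]
index -1 is out of bounds for axis 0 with size 0h.py:29: RuntimeWarning: Mean of empty slice.
  print(n,m.sum(),(Q.mean(0)*1e3).round(1),'y',(np.percentile(Q[:,1],[2,98])*1e3).round(1),'x',(np.percentile(Q[:,0],[2,98])*1e3).round(1))
  ret = um.true_divide(
```

```bash
python3 -m jog '[[[0,0,0,0.15,0],[0,0,0,0.15,0],[0,0,0,0.15,0],[0,0,0,0.1,0],[0,0,0,0,0]]]'; python3 -m jog '[[[0,0,0,0.1,0],[0,0,0,0.1,0],[0,0,0,0,0]]]'; python3 -m jog '[[[0,0,0,0.1,0],[0,0,0,0.1,0]]]';python3 -m jog '[[[0,0,0,0.1,0],[0,0,0,0.1,0]]]'
```

```text
time: 15.8
position: [0.4816, -0.2103, 0.1645]
tool_rot: [-1.835, -2.549, 0.0]
ft_force: [0.6, -0.5, -0.6]
grip_width: 0.181
time: 16.18
position: [0.482, -0.2102, 0.1567]
tool_rot: [1.835, 2.55, 0.001]
ft_force: [1.5, -0.1, -0.7]
grip_width: 0.181
time: 16.42
position: [0.4821, -0.2104, 0.1489]
tool_rot: [1.835, 2.549, 0.001]
ft_force: [1.4, -0.2, -0.7]
grip_width: 0.183
time: 16.68
position: [0.4821, -0.2104, 0.1408]
tool_rot: [1.835, 2.549, 0.0]
ft_force: [1.6, 1.3, 0.4]
grip_width: 0.184
```

```bash
python3 -m jog '[[[0,0,0,0.1,0],[0,0,0,0.04,0],[0,0,0,0,0],[0,0,0,0,0]]]'; python3 -m jog '[[[0,0,0.03,0,0],[0,0,0,0,0],[0,0,0,0,0]]]'; python3 -m jog '[[[0,0,0.03,0,0],[0,0,0,0,0],[0,0,0,0,0]]]';python3 -m jog '[[[0,0,0.03,0,0],[0,0,0,0,0],[0,0,0,0,0]]]'
```

```text
time: 17.18
position: [0.482, -0.2103, 0.1353]
tool_rot: [1.835, 2.55, 0.0]
ft_force: [0.9, 0.3, -1.1]
grip_width: 0.18
time: 17.55
position: [0.4824, -0.2103, 0.1352]
tool_rot: [-1.835, -2.549, 0.001]
ft_force: [-1.6, -0.1, 0.6]
grip_width: 0.181
time: 17.92
position: [0.4826, -0.2103, 0.1351]
tool_rot: [-1.835, -2.547, 0.003]
ft_force: [-4.6, -0.5, 1.6]
grip_width: 0.18
time: 18.3
position: [0.4828, -0.2103, 0.1351]
tool_rot: [-1.835, -2.546, 0.005]
ft_force: [-7.1, -1.8, 4.3]
grip_width: 0.179
```

```bash
python3 -m jog '[[[0,0,-0.06,0,0],[0,0,0,0,0],[0,0,0,0,0]]]'; python3 -m jog '[[[0,0,0,-0.06,0],[0,0,0,-0.06,0]]]';python3 -m jog '[[[0,0,0,0.06,0],[0,0,0,0.06,0]]]';  python3 -m jog '[[[0,0,0,0,0],[0,0,-0.06,0,0],[0,0,0,0,0],[0,0,0,0,0]]]'; python3 -m jog '[[[0,0,-0.04,0,0],[0,0,0,0,0],[0,0,0,0,0]]]'; python3 -m jog '[[[0,0,-0.04,0,0],[0,0,0,0,0],[0,0,0,0,0]]]'
```

```text
time: 18.68
position: [0.4825, -0.2102, 0.1352]
tool_rot: [-1.835, -2.549, 0.001]
ft_force: [-3.4, -1.4, -0.1]
grip_width: 0.18
time: 18.92
position: [0.4825, -0.2099, 0.1398]
tool_rot: [-1.835, -2.549, 0.001]
ft_force: [-3.2, -0.8, -3.0]
grip_width: 0.182
time: 19.18
position: [0.4827, -0.2107, 0.1361]
tool_rot: [1.836, 2.549, -0.001]
ft_force: [-5.5, -1.6, 2.4]
grip_width: 0.178
time: 19.68
position: [0.482, -0.2104, 0.136]
tool_rot: [1.833, 2.548, 0.002]
ft_force: [1.1, 0.5, -0.8]
grip_width: 0.186
time: 20.05
position: [0.4811, -0.2107, 0.136]
tool_rot: [1.833, 2.548, 0.004]
ft_force: [5.5, 1.7, -1.5]
grip_width: 0.18
time: 20.42
position: [0.48, -0.211, 0.136]
tool_rot: [1.832, 2.547, 0.005]
ft_force: [7.0, 2.1, -1.8]
grip_width: 0.176
```

Force is ambiguous while held to a side. I'll go back to the neutral position and stroke up and down there.

```bash
python3 -m jog '[[[0,0,0.09,0,0],[0,0,0,0,0],[0,0,0,0,0]]]'; python3 -m jog '[[[0,0,0,-0.06,0],[0,0,0,-0.06,0]]]';python3 -m jog '[[[0,0,0,-0.06,0]]]';python3 -m jog '[[[0,0,0,0.06,0],[0,0,0,0.06,0]]]';  python3 -m jog '[[[0,0,0,0.06,0]]]';python3 -m jog '[[[0,0,0,0,0],[0,0,0,0,0]]]'; python3 -c "
from h import *
print(np.mean([get_state()['ft_force'] for _ in range(5)],0))"
```

```text
time: 20.8
position: [0.4818, -0.2103, 0.1357]
tool_rot: [1.834, 2.549, 0.002]
ft_force: [4.5, 1.9, 0.5]
grip_width: 0.18
time: 21.05
position: [0.4813, -0.2103, 0.14]
tool_rot: [1.835, 2.55, 0.001]
ft_force: [4.6, 2.4, -3.0]
grip_width: 0.176
time: 21.18
position: [0.4813, -0.2103, 0.1424]
tool_rot: [1.835, 2.55, 0.001]
ft_force: [4.1, 2.3, -3.4]
grip_width: 0.182
time: 21.42
position: [0.4818, -0.2109, 0.1384]
tool_rot: [1.834, 2.548, 0.001]
ft_force: [4.6, 1.3, 2.6]
grip_width: 0.183
time: 21.55
position: [0.4816, -0.211, 0.1357]
tool_rot: [1.835, 2.548, 0.001]
ft_force: [4.6, 1.3, 1.7]
grip_width: 0.178
time: 21.8
position: [0.4814, -0.211, 0.1353]
tool_rot: [1.835, 2.549, 0.0]
ft_force: [5.6, 1.4, 0.7]
grip_width: 0.183
[5.57483735 1.38882144 0.66019966]
```

```bash
python3 -m jog '[[[0,0,0.05,0,0],[0,0,0,0,0],[0,0,0,0,0]]]'; python3 -m jog '[[[0,0,0,-0.06,0],[0,0,0,-0.06,0]]]';python3 -m jog '[[[0,0,0,-0.06,0]]]';python3 -m jog '[[[0,0,0,0.06,0],[0,0,0,0.06,0]]]';  python3 -m jog '[[[0,0,0,0.06,0]]]';python3 -m jog '[[[0,0,0,0,0],[0,0,0,0,0]]]'
```

```text
time: 22.18
position: [0.4821, -0.2104, 0.1349]
tool_rot: [-1.835, -2.548, 0.002]
ft_force: [2.7, 0.1, -0.6]
grip_width: 0.182
time: 22.42
position: [0.482, -0.21, 0.1398]
tool_rot: [-1.834, -2.548, 0.001]
ft_force: [-0.9, -0.3, -1.0]
grip_width: 0.181
time: 22.55
position: [0.4822, -0.2102, 0.1425]
tool_rot: [-1.835, -2.548, 0.001]
ft_force: [-0.2, 0.7, -1.0]
grip_width: 0.185
time: 22.8
position: [0.4824, -0.2103, 0.1375]
tool_rot: [-1.835, -2.549, 0.001]
ft_force: [-1.1, 0.2, -0.6]
grip_width: 0.18
time: 22.92
position: [0.4824, -0.2103, 0.135]
tool_rot: [-1.835, -2.549, 0.001]
ft_force: [-1.7, -0.7, 1.4]
grip_width: 0.182
time: 23.18
position: [0.4824, -0.2101, 0.135]
tool_rot: [-1.835, -2.549, 0.001]
ft_force: [-2.1, -0.6, -0.7]
grip_width: 0.18
```

At the neutral position green drags only about ±1 N, against at least 3 N for a pinch, so green is free. Next I'll withdraw and try blue, checking the comb in the hand first.

```bash
python3 -m jog '[[[0,0,0,-0.3,0],[0,0,0,-0.4,0],[0,0,0,-0.4,0],[0,0,0,-0.2,0],[0,0.2,-0.055,0,0],[0,0.3,0,0,0],[0,0.15,0,0,0],[0,0,0,0,0],[0,0,0,0,0],[0,0,0,0,0]]]'
python3 - <<'E'
from h import *
s=get_state();print(s['ft_force'],yaw(s['tool_rot']))
z=np.load('pics/w5.npz');Rw=R.from_rotvec(z['rot']).as_matrix();print('rel w5 tool mm',Rw.T@(s['position']-z['pos'])*1e3)
snap('wrist','w9')
v,u=np.mgrid[:480,:640];c=eyes.camera_params('wrist');K=c['camera_matrix'];M=c['mount']
q=np.stack([u-K[0,2],v-K[1,2]],-1)/K[0,0];rr=np.linalg.norm(q,axis=-1)+1e-9
for f in('w5','w8','w9'):
    z=np.load(f'pics/{f}.npz');p=z['p'].astype(int);d=z['d']
    P=np.stack([q[...,0]*np.tan(rr)/rr*d,q[...,1]*np.tan(rr)/rr*d,d],-1)@M[:3,:3].T+M[:3,3]
    m=(abs(P[...,1])<.014)&(P[...,2]<.02)&(P[...,2]>0)&(v>150)&(v<275)&(u>300)&(u<355);Q=P[m]*1e3
    print(f,len(Q),Q.mean(0).round(1),np.percentile(Q,[1,99],axis=0).round(1).tolist(),cv2.minAreaRect(Q[:,:2].astype(np.float32)),'pitch',np.polyfit(Q[:,0],Q[:,2],1)[0].round(3),'roll',np.polyfit(Q[:,1],Q[:,2],1)[0].round(3))
E
```

```text
time: 24.42
position: [0.4727, -0.1864, 0.1873]
tool_rot: [1.836, 2.549, -0.0]
ft_force: [0.3, -0.1, -1.0]
grip_width: 0.182
[ 0.25276253 -0.10534186 -0.97305685] 18.472619815929754
rel w5 tool mm [137.96770343 -13.04266649  37.67115666]
w5 4499 [39.3  0.3  7.9] [[10.5, -8.4, 4.7], [66.9, 9.0, 10.2]] ((37.68640899658203, 0.25414180755615234), (17.91933822631836, 59.02901077270508), 89.87828826904297) pitch 0.022 roll -0.001
w8 4498 [39.3  0.3  7.9] [[10.6, -8.5, 4.3], [66.9, 9.0, 10.3]] ((37.786827087402344, 0.2463359832763672), (17.954225540161133, 58.8330078125), 89.88397979736328) pitch 0.023 roll 0.002
w9 4499 [39.3  0.3  7.9] [[10.6, -8.5, 4.4], [66.9, 9.0, 10.3]] ((37.69778823852539, 0.25639820098876953), (17.99924659729004, 59.03738784790039), 89.85918426513672) pitch 0.022 roll 0.0
```

The comb hasn't slipped in the hand. I'll lower blue gently.

```bash
python3 -m jog '[[[0,0,-0.01,0.15,0],[0,0,0,0.15,0],[0,0,0,0.15,0],[0,0,0,0,0]]]'; python3 -m jog '[[[0,0,0,0.1,0],[0,0,0,0.05,0]]]';python3 -m jog '[[[0,0,0,0.05,0],[0,0,0,0.05,0]]]';python3 -m jog '[[[0,0,0,0.05,0],[0,0,0,0.05,0]]]';python3 -m jog '[[[0,0,0,0.05,0],[0,0,0,0.05,0]]]';python3 -m jog '[[[0,0,0,0.1,0],[0,0,0,0.1,0]]]'
```

```text
time: 24.98
position: [0.4722, -0.186, 0.1688]
tool_rot: [-1.835, -2.549, -0.0]
ft_force: [0.4, -0.0, 0.1]
grip_width: 0.18
time: 25.22
position: [0.4736, -0.186, 0.1641]
tool_rot: [1.833, 2.548, 0.003]
ft_force: [1.0, 1.4, 7.3]
grip_width: 0.182
time: 25.48
position: [0.4732, -0.1867, 0.1616]
tool_rot: [1.834, 2.547, 0.001]
ft_force: [-0.7, 1.3, 11.5]
grip_width: 0.177
time: 25.72
position: [0.4726, -0.1873, 0.1576]
tool_rot: [1.835, 2.547, -0.001]
ft_force: [-1.5, -0.2, 8.6]
grip_width: 0.178
time: 25.98
position: [0.4725, -0.1872, 0.1529]
tool_rot: [1.835, 2.548, -0.001]
ft_force: [-1.3, -0.6, 7.3]
grip_width: 0.178
time: 26.22
position: [0.4724, -0.1871, 0.1447]
tool_rot: [1.835, 2.548, -0.001]
ft_force: [-0.7, -0.1, 7.2]
grip_width: 0.177
```

Blue drags a steady 7 N: it binds. I'll finish the depth and check the pose.

```bash
python3 -m jog '[[[0,0,0,0.1,0],[0,0,0,0.1,0],[0,0,0,0.03,0],[0,0,0,0,0],[0,0,0,0,0]]]'
python3 - <<'E'
from h import *
s=get_state();print(s['ft_force'],s['torque'])
z=np.load('pics/w5.npz');Rw=R.from_rotvec(z['rot']).as_matrix();print('rel w5 tool mm',Rw.T@(s['position']-z['pos'])*1e3)
v,u=np.mgrid[:480,:640];c=eyes.camera_params('wrist');K=c['camera_matrix'];M=c['mount']
q=np.stack([u-K[0,2],v-K[1,2]],-1)/K[0,0];rr=np.linalg.norm(q,axis=-1)+1e-9
p,d=snap('wrist','w10')
P=np.stack([q[...,0]*np.tan(rr)/rr*d,q[...,1]*np.tan(rr)/rr*d,d],-1)@M[:3,:3].T+M[:3,3]
m=(abs(P[...,1])<.014)&(P[...,2]<.02)&(P[...,2]>0)&(v>150)&(v<275)&(u>300)&(u<355);Q=P[m]*1e3
print(len(Q),Q.mean(0).round(1),np.percentile(Q,[1,99],axis=0).round(1).tolist(),'pitch',np.polyfit(Q[:,0],Q[:,2],1)[0].round(3),'roll',np.polyfit(Q[:,1],Q[:,2],1)[0].round(3))
E
```

```text
time: 26.85
position: [0.4723, -0.187, 0.1352]
tool_rot: [1.835, 2.548, -0.001]
ft_force: [0.3, 0.8, 5.3]
grip_width: 0.183
[0.32450105 0.82305388 5.33671347] [-0.08303322  0.10041071 -0.04108164]
rel w5 tool mm [137.46716906 -13.48255975  89.74164657]
4500 [39.2  0.3  7.9] [[10.5, -8.4, 4.3], [66.9, 9.0, 10.3]] pitch 0.024 roll 0.004
```

Blue is about 38 mm down and level. I'll let go and back away upward.

```bash
python3 -m jog '[[[0.3,0,0,0,0],[0.5,0,0,0,0],[0.7,0,0,0,0],[1,0,0,0,0],[1,0,0,0,0],[1,0,0,0,0],[1,0,0,0,0],[1,0,0,0,0]]]' && python3 -m jog '[[[1,0,0,-0.2,0],[1,0,0,-0.4,0],[1,0,0,-0.6,0],[1,0,0,-0.6,0],[1,0,0,-0.6,0],[1,0,0,0,0],[1,0,0,0,0],[1,0,0,0,0]]]'
python3 - <<'E'
from h import *
snap('side','s11');snap('wrist','w11')
a=cv2.imread('pics/s11.png')[90:250,330:490];b=cv2.imread('pics/w11.png')
cv2.imwrite('pics/c11.png',np.hstack([cv2.resize(a,(400,400),interpolation=2),cv2.resize(b[100:420,150:470],(400,400))]))
E
```

```text
time: 27.9
position: [0.4723, -0.1862, 0.1342]
tool_rot: [1.835, 2.55, 0.0]
ft_force: [-0.6, 0.1, 0.7]
grip_width: 0.967
time: 28.9
position: [0.4717, -0.186, 0.2293]
tool_rot: [-1.835, -2.548, 0.001]
ft_force: [0.7, 0.6, -0.1]
grip_width: 1.002
```

View pics/c11.png

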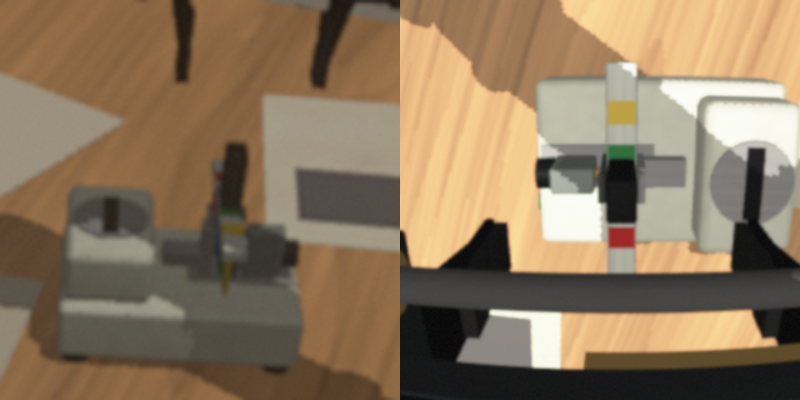

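The comb stands upright in the gap and the fingers are well clear. I'll do a last numeric check of level and depth, then hand in.

```bash
python3 - <<'E'
from h import *
z=np.load('pics/w11.npz');d=z['d'];pos,rot=z['pos'],z['rot']
v,u=np.mgrid[:480,:640];c=eyes.camera_params('wrist');K=c['camera_matrix'];M=c['mount']
q=np.stack([u-K[0,2],v-K[1,2]],-1)/K[0,0];rr=np.linalg.norm(q,axis=-1)+1e-9
P=np.stack([q[...,0]*np.tan(rr)/rr*d,q[...,1]*np.tan(rr)/rr*d,d],-1)@M[:3,:3].T+M[:3,3]
W=P@R.from_rotvec(rot).as_matrix().T+pos
m=(abs(W[...,2]-.126)<.008)&(u>310)&(u<345)&(v>140)&(v<320);Q=P[m]*1e3
print(len(Q),'bar top z',np.median(W[m][:,2]),'x',np.percentile(Q[:,0],[1,99]),'y',np.percentile(Q[:,1],[1,99]),'slope x,y',np.polyfit(Q[:,0],Q[:,2],1)[0],np.polyfit(Q[:,1],Q[:,2],1)[0])
if .119<np.median(W[m][:,2])<.131: job.close_job();print('handed in')
E
```

```text
2840 bar top z 0.12729938282577674 x [-64.7728864   65.28710218] y [-8.52461265  9.39616583] slope x,y 0.006217488603988764 -0.0069102438564635155
the job is handed in; nothing more can be done
handed in
```

The comb gauge is standing in the gap on the blue 12 mm leaf, the first one that binds. I let go of it and handed the job in at about 29 s. The hand-in gives no verdict.

- **Yellow (4 mm):** it went in freely, with about 1 N of vertical force, which is noise level.
- **Green (8 mm):** it is free. Held against one side it showed about 3 N of drag, which was ambiguous. When I stroked it again in the neutral position it dragged only about 1 N.
- **Blue (12 mm):** it binds. It peaked at 11.5 N in the readings at the lead-in, then dragged a steady 7 N or so.
- **Last checks:** the bar top is at z = 127 mm, which puts the tip about 39 mm below the mouth. The comb is level to within 0.01 rad and the fingers are well clear above it.

- **First grip:** the fingers were still closing when I lifted, so they held the handle only by the tips. I put the comb back on the rest and gripped it again before trying any leaf.
- **Gap width:** my camera estimate of about 7.5 mm disagreed with the feel test, since green was free. The gap must therefore be slightly over 8 mm.
- **Not measured:** I could not measure the final pinch force directly, and I did not re-measure the fruit, mug or peeler afterwards. The arm stayed well clear of them throughout.

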